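# Open the damp hood and hold the rim gauge at its mark

### The arm

A 7-joint arm with a two-finger parallel gripper is mounted at the origin on the work surface. World frame = base frame: x ahead of the robot, y to its left, z up, the work surface at z = 0. Lengths are in m, angles in rad, forces in N, time in s.
With the tool pointing down it reaches from about 0.425 to 0.925 m from the base axis. Payload 6.8 kg.
Tool frame: the origin (TCP) lies at the very end of the fingers, on their centre line; the grasp point (between the pads) lies 19 mm behind it; z points along the fingers, y is the direction in which the jaws open and shut (so a half turn about z gives the same grasp; the last joint's range is limited). The gripper opens to 85 mm and grips with 20 to 120 N. Pads are 22 mm wide; open, the fingers measure 114 mm over their backs; the gripper's body (76 mm by 85 mm) begins 54 mm behind the grasp point. The pads swing forward as they close: fully open they stand 13 mm farther back than shut.
Start: joints at [1.014, 0.477, 0.022, 1.555, -0.011, 1.109, -0.083], TCP at [0.293, -0.608, 0.193] pointing down, gripper open.
Joint ranges: [-2.96, 2.96], [-0.34, 2.1], [-1.41, 1.46], [0.24, 2.44], [-1.37, 4.51], [0.17, 1.92], [-2.96, 2.96]. Speed limits (rad/s): [2.39, 2.39, 3.14, 3.14, 3.14, 3.14, 3.14].

### API

Orientations are given as a unit quaternion [w, x, y, z].
In Python, from station import bot gives the robot as it stands.
- The arm moves only by the tool move_arm, never from a script. Its argument "commands" is text: rows parted by semicolons, each of 7 numbers parted by spaces: the opening, from 0 (shut) to 1 (fully open), then the shift along the tool's x, y, z in cm, then the turn, a rotation vector about the tool's x, y, z in degrees. In form: gripper tx ty tz rx ry rz; .... A call has 1 to 12 rows; each row shifts and turns the commanded pose from where the row before left it, along the tool's axes as they then stand; what a row does not reach is not made up. A row lasts 1/12 s, in which the tool goes at most 41.7 mm and 7.16 degrees, less where a joint would pass 70% of its speed; a pose out of reach is approached as far as the arm can. A call with a gripper value outside its range is refused whole. The fingers move at their own pace and stop on an object; "force" is the grip in N (left out, the last holds). Time passes only in rows, so rows that do not move let the fingers close. It gives the time, the measured TCP pose, the force and the opening at its end, in the units of the state.
- bot.get_obs(): the state, without advancing time (a new reading comes with each control period).
- bot.read_camera(name): name is "scene" or "top" or "wrist"; returns a dict with "img" (384x512x3 uint8, red, green, blue), "K" (3x3 intrinsics, pixels), "rvec" (rotation vector, rad) and "tvec" (3), from world to camera coordinates, as OpenCV has them; the wrist camera has in their place "hand_eye" (4x4, takes a point from camera to tool coordinates, whose origin is the TCP and whose axes are the flange's). Camera axes: x right, y down, z forward; pixel columns grow to the right and rows downward; lengths in m; the calibration is good to about 2 mm. A picture is of the moment at which its call begins: read the wrist's pose just before it. There is no depth.
- bot.hand_in(): hands the job in, once; it reports no verdict.
The state is a dict: "t": time; "q": joint angles; "joint_vel": joint speeds; "joint_torque": joint torques, N m; "eef_pos": TCP position; "tool_rot": TCP orientation; "contact_force": force on the tool from outside, world axes, zero at the start; "torque": the same for the moment, N m; "gripper_width": opening from 0.0 (shut) to 1.0 (fully open).
Only numpy, scipy, OpenCV 4.12 (cv2) and the standard library are available. Lean on these libraries where they do the work, as an engineer would, in place of code of your own. Each camera call takes 0.05 s, during which the arm holds its last target. There are 200 camera calls.

### The job

Lift the clear damp hood off the clay bowl by its bar handle, swing it gently all the way over until it rests open on its stop, and let go of it. Then take the rim gauge's pointer by its ribbed grip, draw it out against its spring until the ring mark on its rod stands at the mouth of the barrel, and finish holding it there, so that the next coil can be laid to its tip: the program ends with the gripper still holding the pointer. Do not touch the bowl or disturb the tools and pots around.

Things in the scene. Friction and masses are not known exactly. Their poses are not given: they have to be found in the camera images.
- hood (a joint): the damp hood: clear acrylic box open below, 220 x 240 x 140 mm, metal edge trim, about 0.65 kg, over a clay bowl, hinged along its lower left edge. Value in rad: 0 closed on the board, 1.60 (92 degrees) swung over, its hinge-side wall lying on the stop, two rubber buffers. The hinge is nearly free: past about 1 rad the hood falls back onto the stop by itself, before that it falls shut
- hood_handle (a point): middle of the hood's straight round bar handle, 10 mm thick, 110 mm long, parallel to the hinge, on the hood's right face: 40 mm out from it, 28 mm below the hood's top. Turns with the hood; closed, its y axis points level to the hinge, x along the bar. The bar turns between the fingers: an upright gripper can hold it all through the swing; at the stop it stands 40 mm above the face it is on
- hood_hinge (a point): point on the hood's hinge line, opposite the middle of the handle, 26 mm above the table; axes as hood_handle's, the hinge line is x. The hood turns by the joint value about it, the handle rising and passing over to the left. Closed, the handle lies 280 mm from the hinge line sideways and 106 mm above it
- pointer (a joint): the rim gauge's pointer, a thin steel rod that slides level out of a fixed aluminium barrel towards the bowl against an inner spring. Value in m drawn out: 0 fully in (its start), 0.070 with the dark ring mark on the rod (8 mm wide) centred at the barrel's mouth, 0.100 end of travel; fully in, the ring is hidden. The spring pulls back with 2.4 N fully in, 6.6 N at the mark; let go, it slides back
- pointer_grip (a point): centre of the pointer's ribbed cylindrical grip, 22 mm in diameter and 30 mm long along the rod, 132 mm above the table; it moves with the pointer. Its -x axis is the way the pointer draws out, level. Fully in, its rear end is 12 mm in front of the barrel's mouth
- pointer_tip (a point): sharp tip of the pointer, 51 mm ahead of the middle of the grip
- barrel_mouth (a point): centre of the barrel's mouth (dark end cap, 21 mm in diameter), where the rod comes out; fixed to the gauge; same axes as pointer_grip. The middle of the grip is 27 mm in front of it with the pointer fully in, and 97 mm in front of it at the mark
- station: plywood baseboard, 465 x 420 mm and 18 mm thick, carrying the banding wheel, the hood's hinges and the gauge; origin under the wheel's axis at table height; x runs from the wheel to the gauge, y from the wheel to the hinge. Fixed
- gauge: the rim gauge: a steel foot 84 mm across and 30 mm high on the board, a post up to 145 mm above the board, a 30 mm clamp block with a small screw, and the level barrel, 18 mm thick, 128 mm long; origin under the post, x points away from the bowl. Fixed
- bowl: openwork bowl of stiff clay coils, 148 mm across and 66 mm high, on the 170 mm banding wheel, whose top is 45 mm above the table; its rim is 111 mm above the table; origin at the centre of its underside. Loose, 0.45 kg, not to be touched
- slip_jar: glass jar with a brush in it, 68 mm across, brush up to 145 mm high; origin under its centre
- needle_tool: needle tool lying on the board, wooden handle 100 x 12 x 10 mm; origin under the handle's middle
- wood_knife: flat wooden modelling knife lying on the board, 175 mm long, 8 mm high; origin under its handle's middle
- rib: flat oval wooden rib lying on the board, 121 x 36 x 6 mm; origin under its middle
- loop_tool: wire loop trimming tool lying on the table, 160 mm long, 11 mm high; origin under its handle's middle
- water_mug: ceramic mug with a handle, 76 mm across, 85 mm high; origin under its centre
- tumbler: unglazed clay tumbler, 66 mm across, 75 mm high; origin under its centre

How it is judged:
By the outcome, as a careful person would: the job done as asked, in the order asked, and still so for the second after the job is handed in, while the arm keeps its last pose, push and grip.
It also fails if it takes over 58 s, if anything falls off the work surface, if the arm or the gripper's body presses on something with over 40 N, if the wrist force passes 120 N, or if a joint passes its speed limit or range.

## Working session

There is one attempt and no reset: what is moved stays moved. The work goes in short steps, Python scripts to look and compute and a tool call to move; the robot and the scene stay as the last step left them, time stands still between calls to the robot, and variables do not carry over. Pictures are saved under pics/ and viewed, about 8 in all and at most 12, crops included, and the job is handed in when it is done.

Besides the shell and the picture viewer there is one more tool, called after "Request:" as a command line: name --argument value ..., lists and objects as JSON in quotes. move_arm: Moves the arm, as the interface text tells. Its arguments: {"type":"object","properties":{"commands":{"type":"string"},"force":{"type":"number"}},"required":["commands"]}

```bash
mkdir -p pics; cat > h.py <<'E'
import numpy as np,cv2
from station import bot
def snap(n,f):
    o=bot.get_obs();c=bot.read_camera(n);cv2.imwrite(f'pics/{f}.png',cv2.cvtColor(c['img'],cv2.COLOR_RGB2BGR));c['o']=o;return c
E
python3 - <<'E'
from h import *
o=bot.get_obs();print(o)
a=snap('scene','s0');b=snap('top','t0')
np.savez('cams.npz',Ks=a['K'],rs=a['rvec'],ts=a['tvec'],Kt=b['K'],rt=b['rvec'],tt=b['tvec'])
for c in(a,b):
    R=cv2.Rodrigues(np.array(c['rvec']))[0];print(c['K'],-R.T@np.array(c['tvec']).ravel(),R)
for f in('s0','t0'):
    i=cv2.imread(f'pics/{f}.png');cv2.imwrite(f'pics/{f}b.png',cv2.resize(i,(800,600),interpolation=cv2.INTER_CUBIC))
E
```

```text
{'t': 0.0, 'q': array([ 1.01390226,  0.47782074,  0.02231154,  1.55642066, -0.01152109,
        1.10928506, -0.08309284]), 'joint_vel': array([-0.00014968,  0.00060689, -0.00093215,  0.00106583, -0.00042644,
        0.00076302,  0.00027145]), 'joint_torque': array([-1.82598083e-04, -5.96439743e+01,  1.60775911e+00, -2.81203830e+01,
        1.24326753e-02,  9.05654335e-03,  4.03200681e-05]), 'eef_pos': array([ 0.29259579, -0.6075737 ,  0.19242438]), 'tool_rot': array([-8.67732832e-04,  9.74923083e-01,  2.22540258e-01, -2.50791267e-04]), 'contact_force': array([ 0.37967267, -0.66668854, -0.09565731]), 'torque': array([ 0.04025413, -0.05046748, -0.00988357]), 'gripper_width': 1.0018772510618768}
[[375.92872845   0.         257.03482744]
 [  0.         375.92872845 191.35838082]
 [  0.           0.           1.        ]] [ 0.60660238 -0.7435331   0.88350605] [[ 9.93456309e-01  1.14212788e-01 -1.79771954e-05]
 [ 8.52803676e-02 -7.41898316e-01 -6.65067025e-01]
 [-7.59724966e-02  6.60713499e-01 -7.46783671e-01]]
[[481.56709636   0.         250.33959912]
 [  0.         481.56709636 196.38187604]
 [  0.           0.           1.        ]] [ 0.2964275  -0.02875209  1.32035019] [[ 0.0046763  -0.99996489  0.00695399]
 [-0.98431825 -0.00582919 -0.17630542]
 [ 0.17633977 -0.00602048 -0.98431095]]
```

View pics/s0b.png

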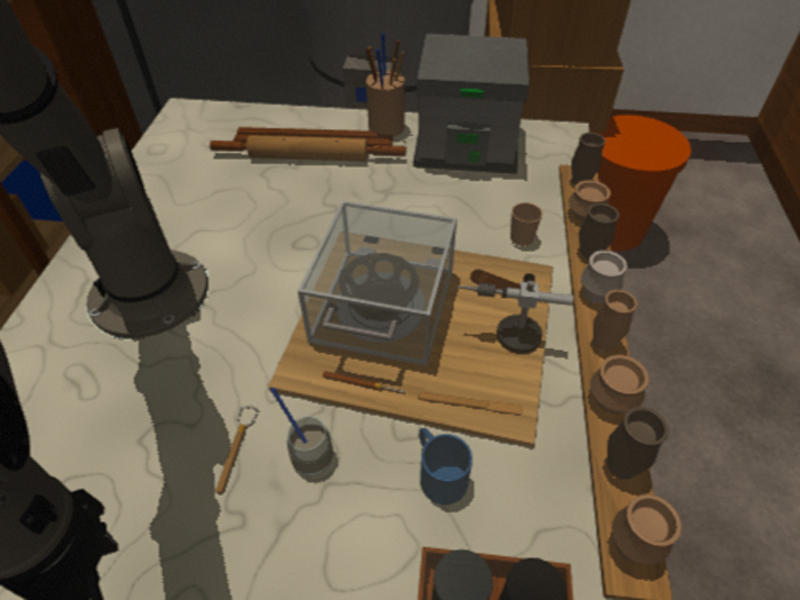

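View pics/t0b.png

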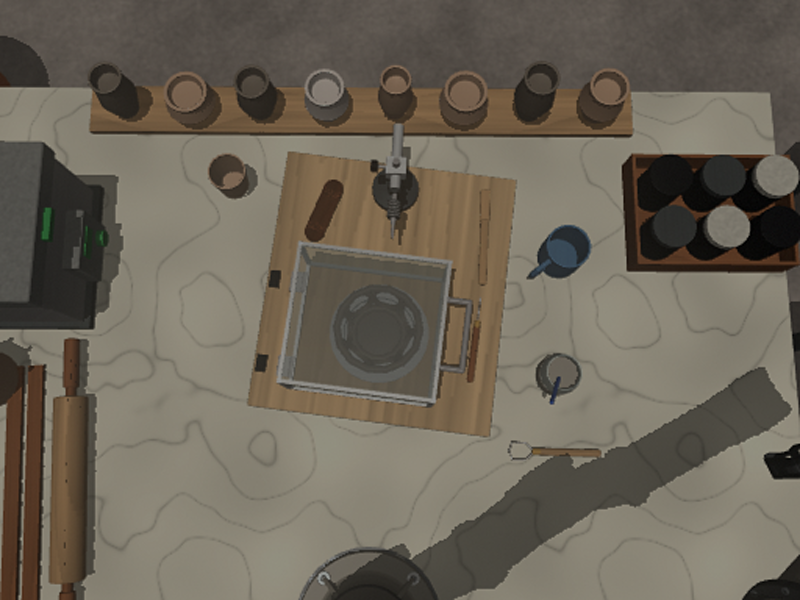

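```bash
cat >> h.py <<'E'
Z=np.load('cams.npz')
def ray(c,u,v,z):  # c 's'/'t', pixel of 512 image -> world at height z
    K,R,t=Z['K'+c],cv2.Rodrigues(Z['r'+c])[0],Z['t'+c].ravel()
    d=R.T@np.linalg.inv(K)@np.array([u,v,1.]);o=-R.T@t
    return o+d*(z-o[2])/d[2]
def proj(c,P): return cv2.projectPoints(np.array(P,float).reshape(-1,3),Z['r'+c],Z['t'+c],Z['K'+c],None)[0].reshape(-1,2)
E
python3 - <<'E'
from h import *
s=.64
for n,p in dict(c1=(288,152),c2=(516,180),c3=(490,436),c4=(248,405)).items(): print(n,ray('t',p[0]*s,p[1]*s,.018))
for n,p in dict(h1=(470,301),h2=(462,370)).items(): print(n,ray('t',p[0]*s,p[1]*s,.132))
for n,p in dict(tip=(397,243),m=(395,192)).items(): print(n,ray('t',p[0]*s,p[1]*s,.132))
for n,p in dict(h1=(327,320),h2=(390,334),tip=(460,288),g=(487,290)).items(): print('s',n,ray('s',p[0]*s,p[1]*s,.132))
a=cv2.imread('pics/t0.png')[80:250,230:320];b=cv2.imread('pics/s0.png')[160:230,190:370]
cv2.imwrite('pics/c1.png',cv2.resize(np.rot90(a),None,fx=4,fy=4,interpolation=cv2.INTER_CUBIC))
b=cv2.resize(b,(680,264),interpolation=cv2.INTER_CUBIC)
a=cv2.resize(np.rot90(a),(680,360),interpolation=cv2.INTER_CUBIC)
cv2.imwrite('pics/c1.png',np.vstack([a[:330],b]))
E
```

```text
c1 [0.81554092 0.15276727 0.018     ]
c2 [ 0.76501905 -0.26226131  0.018     ]
c3 [ 0.30670809 -0.20654288  0.018     ]
c4 [0.35717928 0.20813933 0.018     ]
h1 [ 0.51962222 -0.16275164  0.132     ]
h2 [ 0.40850277 -0.14855455  0.132     ]
tip [ 0.61505949 -0.04504887  0.132     ]
m [ 0.70182745 -0.04146238  0.132     ]
s h1 [ 0.41240296 -0.13917947  0.132     ]
s h2 [ 0.52008291 -0.15655429  0.132     ]
s tip [ 0.62827228 -0.04153611  0.132     ]
s g [ 0.67509142 -0.04091605  0.132     ]
```

View pics/c1.png

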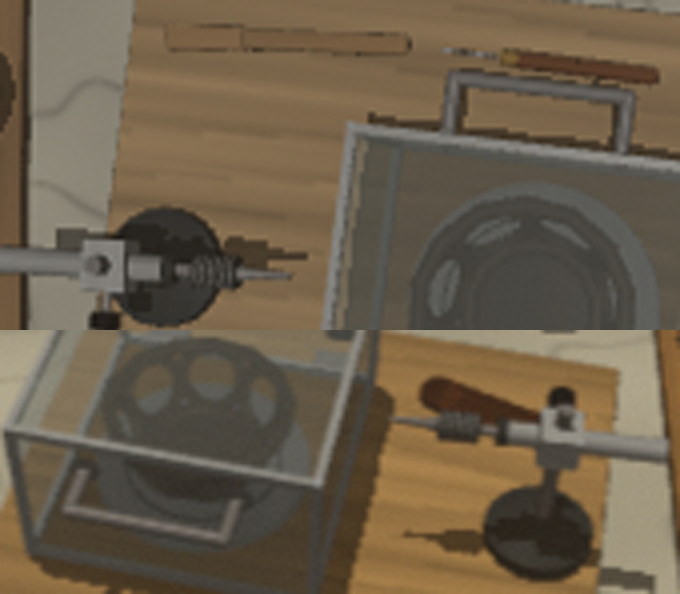

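```bash
python3 - <<'E'
from h import *
T=lambda x,y:(319-(y+.5)/4+.5, 80+(x+.5)/4-.5)
S=lambda x,y:(190+(x+.5)/3.778-.5,160+(y-330+.5)/3.771-.5)
for n,p,q in [('tip',(293,276),(390,420)),('grip',(214,271),(460,427)),('mouth',(176,269),(497,432)),('hL',(452,76),(232,538)),('hR',(630,96),(70,508)),('barend',(20,261),(655,449))]:
    a=T(*p);b=S(*q)
    M={c:Z['K'+c]@np.hstack([cv2.Rodrigues(Z['r'+c])[0],Z['t'+c].reshape(3,1)]) for c in 'ts'}
    X=cv2.triangulatePoints(M['t'],M['s'],np.array(a).reshape(2,1),np.array(b).reshape(2,1)).ravel();X=X[:3]/X[3]
    print(n,'top',ray('t',*a,.132).round(4),'scene',ray('s',*b,.132).round(4),'tri',X.round(4))
c=[ray('t',u*.64,v*.64,.018)[:2] for u,v in[(288,152),(516,180),(490,436),(248,405)]]
y=(c[0]-c[1]+c[3]-c[2])/2;x=(c[0]-c[3]+c[1]-c[2])/2
print(np.degrees(np.arctan2(x[1],x[0])),np.degrees(np.arctan2(-y[0],y[1])),np.linalg.norm(x),np.linalg.norm(y))
E
```

```text
tip top [ 0.622  -0.0356  0.132 ] scene [ 0.624 -0.039  0.132] tri [ 0.6234 -0.0355  0.128 ]
grip top [ 0.6743 -0.0385  0.132 ] scene [ 0.6743 -0.0401  0.132 ] tri [ 0.6747 -0.0386  0.1305]
mouth top [ 0.6998 -0.0397  0.132 ] scene [ 0.7007 -0.042   0.132 ] tri [ 0.7008 -0.0397  0.1295]
hL top [ 0.5197 -0.1617  0.132 ] scene [ 0.5241 -0.1594  0.132 ] tri [ 0.5214 -0.1611  0.1325]
hR top [ 0.4077 -0.1478  0.132 ] scene [ 0.4109 -0.1462  0.132 ] tri [ 0.4089 -0.1473  0.1322]
barend top [ 0.8064 -0.0445  0.132 ] scene [ 0.812  -0.0456  0.132 ] tri [ 0.8098 -0.0443  0.1288]
-6.909912259796834 -6.939948980950564 0.46168976307403586 0.4179173338021499
```

Request:
move_arm --commands "0.4 0 0 -1 0 0 6; 0.4 0 0 -1 0 0 6; 0.4 0 0 -1 0 0 6; 0.4 0 0 -1 0 0 6; 0.4 0 0 -1 0 0 6; 0.4 0 0 -1 0 0 2.6; 0.4 0.6 -2.5 0 0 0 0; 0.4 0.6 -2.5 0 0 0 0; 0.4 0.6 -2.5 0 0 0 0; 0.4 0.6 -2.5 0 0 0 0; 0.4 0.6 -2.5 0 0 0 0; 0.4 0.6 -2.5 0 0 0 0" --force 40

```text
t: 1.1
eef_pos: [0.3467, -0.4621, 0.253]
tool_rot: [-0.0, 0.998, -0.06, -0.0]
contact_force: [0.2, 0.0, -0.1]
gripper_width: 0.401
```

Request:
move_arm --commands "0.4 0.6 -2.5 0 0 0 0; 0.4 0.6 -2.5 0 0 0 0; 0.4 0.6 -2.5 0 0 0 0; 0.4 0.6 -2.5 0 0 0 0; 0.4 0.6 -2.5 0 0 0 0; 0.4 0.6 -2.5 0 0 0 0; 0.4 0.6 -2.5 0 0 0 0; 0.4 0.6 -2.5 0 0 0 0; 0.4 0.6 -2.5 0 0 0 0; 0.4 0.6 -2.5 0 0 0 0; 0.4 0 0 0 0 0 0; 0.4 0 0 0 0 0 0"

```text
t: 2.1
eef_pos: [0.4364, -0.2211, 0.2532]
tool_rot: [-0.0, 0.998, -0.058, -0.0]
contact_force: [-0.8, -0.1, -0.2]
gripper_width: 0.396
```

```bash
cat >> h.py <<'E'
from scipy.spatial.transform import Rotation as Ro
H=np.array([.465,-.154,.132]);YH=np.array([.120,.9928,0]);XH=np.array([.9928,-.12,0])
def pose(o): 
    q=o['tool_rot'];return Ro.from_quat([q[1],q[2],q[3],q[0]]).as_matrix(),np.array(o['eef_pos'])
def tool(o,P): # world displacement in tool cm from grasp point to P
    R,p=pose(o);return R.T@(np.array(P)-p)*100-np.array([0,0,-1.9])
def head(o):
    R,_=pose(o);return np.degrees(np.arctan2(R[1,0],R[0,0]))
def wproj(c,P):
    R,p=pose(c['o']);A=np.array(c['hand_eye']);X=(np.array(P)-p)@R
    X=(X-A[:3,3])@A[:3,:3];u=X@np.array(c['K']).T;return u[:,:2]/u[:,2:]
E
python3 - <<'E'
from h import *
c=snap('wrist','w1');o=c['o'];print(o['t'],o['eef_pos'],head(o),o['gripper_width'],o['q'].round(2),tool(o,H))
print(wproj(c,np.array([H,H+.055*XH,H-.055*XH])))
i=cv2.imread('pics/w1.png');cv2.imwrite('pics/w1b.png',cv2.resize(i,(800,600)))
E
```

```text
2.1 [ 0.43643659 -0.22109718  0.2531768 ] -6.692102723758286 0.3964497101251496 [ 0.42  0.12 -0.09  1.91  0.01  1.12 -1.36] [ 2.0608142  -6.99409808 14.01828356]
[[186.69408525 156.06070918]
 [182.96123847  97.4600764 ]
 [190.05600159 208.83823698]]
```

View pics/w1b.png

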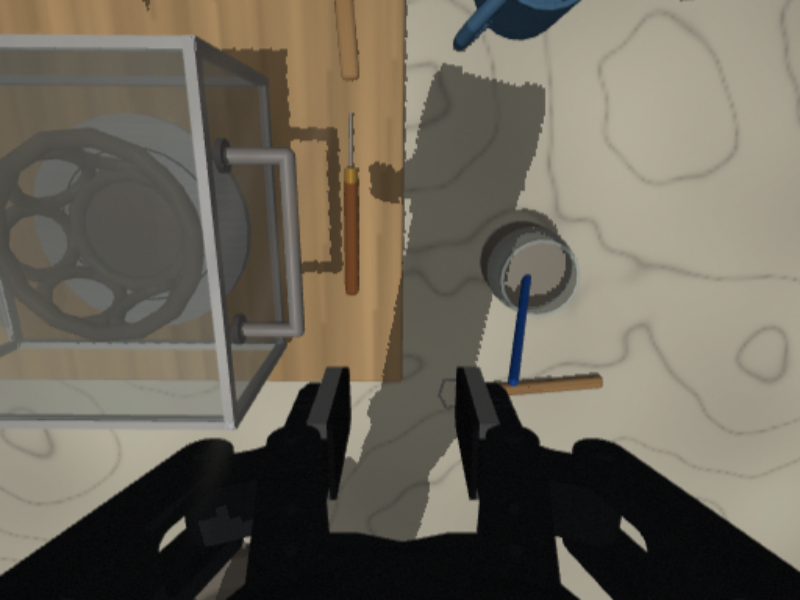

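Request:
move_arm --commands "0.4 0.7 -2.4 0 0 0 0; 0.4 0.6 -2.3 0 0 0 0; 0.4 0.6 -2.3 0 0 0 0; 0.4 0 0 1.5 0 0 0; 0.4 0 0 2.5 0 0 0; 0.4 0 0 2.5 0 0 0; 0.4 0 0 2.5 0 0 0; 0.4 0 0 2 0 0 0; 0.4 0 0 1.5 0 0 0; 0.4 0 0 1 0 0 0; 0.4 0 0 0.5 0 0 0; 0.4 0 0 0 0 0 0"

```text
t: 3.15
eef_pos: [0.4627, -0.156, 0.1126]
tool_rot: [-0.0, 0.998, -0.061, -0.001]
contact_force: [0.1, 0.2, -0.9]
gripper_width: 0.399
```

Request:
move_arm --commands "0 0 0 0 0 0 0; 0 0 0 0 0 0 0; 0 0 0 0 0 0 0; 0 0 0 0 0 0 0; 0 0 0 0 0 0 0; 0 0 0 0 0 0 0"

```text
t: 3.65
eef_pos: [0.4636, -0.1554, 0.1137]
tool_rot: [0.0, 0.998, -0.06, 0.0]
contact_force: [0.2, 0.2, 0.2]
gripper_width: 0.001
```

```bash
python3 - <<'E'
from h import *
o=bot.get_obs();print(o['t'],o['eef_pos'],o['contact_force'],o['gripper_width'],tool(o,H))
R,p=pose(o)
# arc: tool frame y=away from hinge (world -YH), z down
th0=np.arctan2(.106,.280);r=np.hypot(.106,.28)
for d in range(0,97,4):
    a=th0+np.radians(d);n=a+np.radians(4)
    print(d,(100*r*(np.cos(n)-np.cos(a))).round(2),(-100*r*(np.sin(n)-np.sin(a))).round(2),end=' | ')
E
```

```text
3.65 [ 0.46360367 -0.15537708  0.11371409] [0.21347567 0.1957647  0.20232716] 0.0008651299072490034 [ 0.12323794 -0.15321059  0.0714638 ]
0 -0.81 -1.93 | 4 -0.94 -1.87 | 8 -1.07 -1.8 | 12 -1.19 -1.72 | 16 -1.31 -1.63 | 20 -1.42 -1.53 | 24 -1.52 -1.43 | 28 -1.62 -1.32 | 32 -1.71 -1.21 | 36 -1.79 -1.08 | 40 -1.86 -0.96 | 44 -1.92 -0.83 | 48 -1.97 -0.69 | 52 -2.02 -0.55 | 56 -2.05 -0.41 | 60 -2.07 -0.26 | 64 -2.09 -0.12 | 68 -2.09 0.03 | 72 -2.08 0.17 | 76 -2.07 0.32 | 80 -2.04 0.46 | 84 -2.0 0.6 | 88 -1.95 0.74 | 92 -1.9 0.87 | 96 -1.83 1.0 |
```

```bash
python3 - <<'E'
from h import *
c=snap('wrist','w2');s=snap('scene','s2')
a=c['img'][80:380,60:400];b=s['img'][150:260,150:290]
a=cv2.resize(a,(400,400));b=cv2.resize(b,(400,400),interpolation=cv2.INTER_CUBIC)
cv2.imwrite('pics/c2.png',np.hstack([a,b])[:,:,::-1])
E
```

```text
(no output)
```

View pics/c2.png

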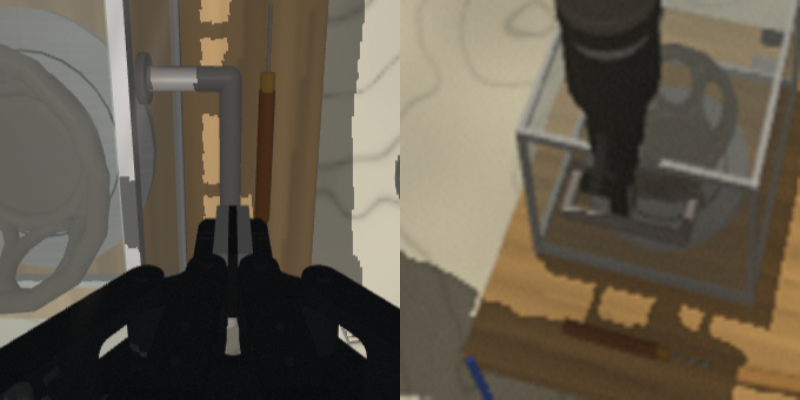

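```bash
python3 - <<'E'
from h import *
c=snap('wrist','w3');print(c['K'],np.array(c['hand_eye']).round(4),c['o']['gripper_width'])
print(pose(c['o']))
for z in(.152,.132,.112,.092):
    E=H+.055*XH;E[2]=z;print(z,wproj(c,np.array([E,E+.005*YH,E-.005*YH,H*[1,1,0]+[0,0,z]])).round(1).tolist())
R,p=pose(c['o']);print('tcp',wproj(c,np.array([p,p-[0,0,-.019]])))
i=c['img'][130:340,170:340];cv2.imwrite('pics/c3.png',cv2.resize(i,(486,600),interpolation=cv2.INTER_CUBIC)[:,:,::-1])
E
```

```text
[[309.76655112   0.         257.44565444]
 [  0.         309.76655112 192.79808792]
 [  0.           0.           1.        ]] [[-6.000e-04 -9.574e-01 -2.887e-01  7.380e-02]
 [ 1.000e+00 -7.000e-04  4.000e-04 -6.000e-04]
 [-6.000e-04 -2.887e-01  9.574e-01 -1.805e-01]
 [ 0.000e+00  0.000e+00  0.000e+00  1.000e+00]] 0.0018272709924259595
(array([[ 9.92793522e-01, -1.19837001e-01,  3.40725258e-04],
       [-1.19836977e-01, -9.92793579e-01, -8.97018583e-05],
       [ 3.49019450e-04,  4.82239389e-05, -9.99999938e-01]]), array([ 0.46351947, -0.15533319,  0.11357726]))
0.152 [[255.3, 139.6], [244.4, 139.6], [266.3, 139.6], [255.6, 248.9]]
0.132 [[255.6, 134.8], [245.9, 134.8], [265.2, 134.8], [255.8, 232.6]]
0.112 [[255.7, 131.0], [247.1, 131.0], [264.4, 131.0], [255.9, 219.6]]
0.092 [[255.9, 128.0], [248.1, 128.0], [263.7, 128.0], [256.0, 208.8]]
tcp [[258.3124665  222.45216576]
 [258.4223909  235.16387933]]
```

View pics/c3.png

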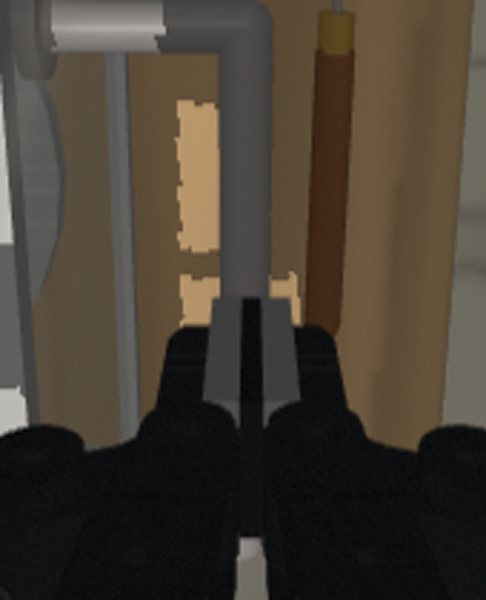

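```bash
python3 - <<'E'
from h import *
p=np.array([ 0.46352, -0.15533,  0.11358])
for h in(0,.02,.04,.06):
    q=proj('s',p+[0,0,h])[0];print(h,q,(q-150)*[400/140,400/110]+[400,0])
i=cv2.imread('pics/s2.png')[180:225,195:260];cv2.imwrite('pics/c4.png',cv2.resize(i,(780,540),interpolation=cv2.INTER_CUBIC))
E
```

```text
0 [228.12011304 215.8410923 ] [623.20032296 239.42215383]
0.02 [227.66989999 211.01095835] [621.91399996 221.85803036]
0.04 [227.20544973 206.02807988] [620.58699924 203.73847228]
0.06 [226.7260761  200.88509508] [619.21736028 185.03670937]
```

View pics/c4.png

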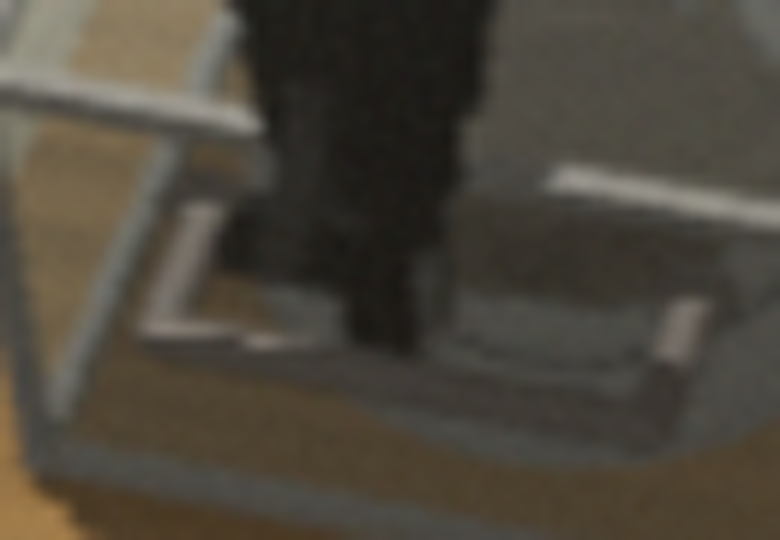

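Request:
move_arm --commands "0 0 0 0.3 0 0 0; 0 0 0 0.3 0 0 0; 0 0 0 0 0 0 0"

```text
t: 4.05
eef_pos: [0.4629, -0.1552, 0.1067]
tool_rot: [-0.0, 0.998, -0.06, -0.001]
contact_force: [0.7, -0.1, -0.3]
gripper_width: -0.001
```

Request:
move_arm --commands "0 0 0 0.3 0 0 0; 0 0 0 0.2 0 0 0; 0 0 0 0 0 0 0"

```text
t: 4.3
eef_pos: [0.463, -0.1553, 0.1019]
tool_rot: [-0.0, 0.998, -0.06, -0.0]
contact_force: [1.2, -0.7, 0.2]
gripper_width: -0.002
```

Request:
move_arm --commands "0 0 0 0.2 0 0 0; 0 0 0 0.2 0 0 0; 0 0 0 0 0 0 0"

```text
t: 4.55
eef_pos: [0.4636, -0.1554, 0.099]
tool_rot: [0.0, 0.998, -0.06, 0.0]
contact_force: [-3.0, 1.3, 6.7]
gripper_width: -0.0
```

Request:
move_arm --commands "0 0 0 -1 0 0 0; 0.4 0 0 -1.5 0 0 0; 0.4 0 0 0 0 0 0; 0.4 0 0 0 0 0 0; 0.4 0 0 0 0 0 0; 0.4 0 0 1 0 0 0; 0.4 0 0 1 0 0 0; 0.4 0 0 0.8 0 0 0; 0.4 0 0 0.5 0 0 0; 0.4 0 0 0 0 0 0"

```text
t: 5.38
eef_pos: [0.462, -0.155, 0.0884]
tool_rot: [-0.0, 0.998, -0.06, -0.002]
contact_force: [0.2, 0.3, 0.3]
gripper_width: 0.398
```

Request:
move_arm --commands "0.4 0 0 0.4 0 0 0; 0.4 0 0 0.4 0 0 0; 0.4 0 0 0.3 0 0 0; 0.4 0 0 0 0 0 0"

```text
t: 5.72
eef_pos: [0.4631, -0.1553, 0.0789]
tool_rot: [-0.0, 0.998, -0.06, -0.0]
contact_force: [0.9, -0.8, 0.6]
gripper_width: 0.4
```

Request:
move_arm --commands "0.4 0 0 0.3 0 0 0; 0.4 0 0 0.2 0 0 0; 0.4 0 0 0 0 0 0"

```text
t: 5.97
eef_pos: [0.464, -0.1553, 0.0768]
tool_rot: [0.0, 0.998, -0.06, 0.0]
contact_force: [-10.1, 1.1, 27.1]
gripper_width: 0.399
```

Request:
move_arm --commands "0.4 0 0 -0.4 0 0 0; 0.4 0 0 0 0 0 0; 0 0 0 0 0 0 0; 0 0 0 0 0 0 0; 0 0 0 0 0 0 0; 0 0 0 0 0 0 0; 0 0 0 0 0 0 0" --force 60

```text
t: 6.55
eef_pos: [0.4635, -0.1541, 0.0783]
tool_rot: [-0.001, 0.998, -0.06, -0.0]
contact_force: [-1.1, 5.9, 4.9]
gripper_width: 0.093
```

```bash
python3 - <<'E'
from h import *
o=bot.get_obs();print(o['eef_pos'],o['contact_force'],o['torque'],o['gripper_width'])
c=snap('wrist','w5');s=snap('scene','s5')
a=c['img'][80:380,100:400];b=s['img'][130:270,150:290]
cv2.imwrite('pics/c5.png',np.hstack([cv2.resize(a,(400,400)),cv2.resize(b,(400,400),interpolation=cv2.INTER_CUBIC)])[:,:,::-1])
E
```

```text
[ 0.46349532 -0.15406846  0.07830935] [-1.13791834  5.90648152  4.86700724] [ 1.11961239  0.23214405 -0.12321264] 0.09301961633214853
```

View pics/c5.png

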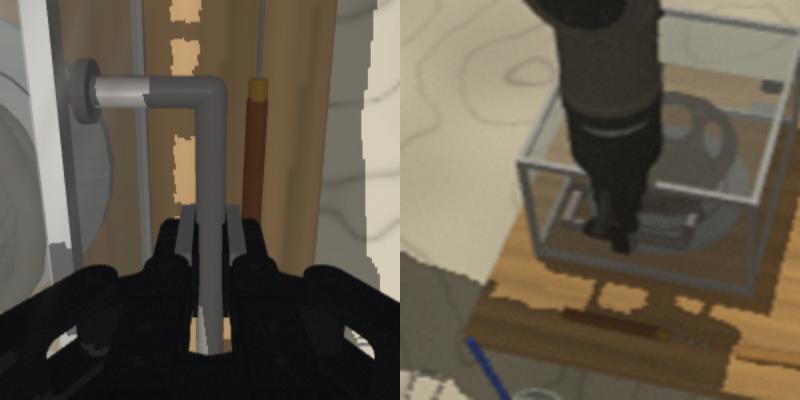

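Request:
move_arm --commands "0 0 -0.4 -0.97 0 0 0; 0 0 -0.41 -0.96 0 0 0; 0 0 -0.47 -0.94 0 0 0; 0 0 -0.47 -0.93 0 0 0; 0 0 -0.53 -0.9 0 0 0; 0 0 -0.54 -0.9 0 0 0; 0 0 -0.59 -0.86 0 0 0; 0 0 -0.6 -0.86 0 0 0; 0 0 -0.65 -0.82 0 0 0; 0 0 -0.66 -0.81 0 0 0; 0 0 -0.71 -0.77 0 0 0; 0 0 -0.71 -0.76 0 0 0"

```text
t: 7.65
eef_pos: [0.4717, -0.0882, 0.184]
tool_rot: [0.0, 0.998, -0.06, 0.0]
contact_force: [5.0, 1.9, -6.1]
gripper_width: 0.089
```

```bash
python3 - <<'E'
from h import *
o=bot.get_obs();print(o['eef_pos'],o['contact_force'],o['torque'],o['gripper_width'])
p=o['eef_pos']-np.array([.4635,-.1541,.0783]);print('toward hinge,up',p@YH,p[2],'along bar',p@XH)
print('expected',.2994*(np.cos(.3618)-np.cos(.3618+np.radians(24))),.2994*(np.sin(.3618+np.radians(24))-np.sin(.3618)))
E
```

```text
[ 0.47169179 -0.08818085  0.18399931] [ 5.0468421   1.91948094 -6.07798337] [ 0.2681275  -0.87062973 -0.05888387] 0.08865346329138778
toward hinge,up 0.0664275451078984 0.10569931194864639 along bar 0.00022251573672137662
expected 0.06731271913633903 0.10473122955249475
```

Request:
move_arm --commands "0 0 -0.76 -0.72 0 0 0; 0 0 -0.76 -0.71 0 0 0; 0 0 -0.81 -0.66 0 0 0; 0 0 -0.81 -0.66 0 0 0; 0 0 -0.85 -0.61 0 0 0; 0 0 -0.86 -0.6 0 0 0; 0 0 -0.89 -0.54 0 0 0; 0 0 -0.9 -0.54 0 0 0; 0 0 -0.93 -0.48 0 0 0; 0 0 -0.93 -0.48 0 0 0; 0 0 -0.96 -0.42 0 0 0; 0 0 -0.96 -0.41 0 0 0"

```text
t: 8.65
eef_pos: [0.4846, 0.0145, 0.2533]
tool_rot: [0.001, 0.998, -0.061, 0.001]
contact_force: [0.8, -3.8, 7.0]
gripper_width: 0.089
```

Request:
move_arm --commands "0 0 -0.98 -0.35 0 0 0; 0 0 -0.99 -0.34 0 0 0; 0 0 -1.01 -0.28 0 0 0; 0 0 -1.01 -0.27 0 0 0; 0 0 -1.02 -0.21 0 0 0; 0 0 -1.03 -0.2 0 0 0; 0 0 -1.04 -0.13 0 0 0; 0 0 -1.03 -0.13 0 0 0; 0 0 -1.04 -0.06 0 0 0; 0 0 -1.05 -0.06 0 0 0; 0 0 -1.05 0.01 0 0 0; 0 0 -1.04 0.02 0 0 0"

```text
t: 9.65
eef_pos: [0.5, 0.1381, 0.2722]
tool_rot: [-0.0, 0.998, -0.06, 0.001]
contact_force: [7.5, -0.8, -0.8]
gripper_width: 0.089
```

Request:
move_arm --commands "0 0 -1.04 0.08 0 0 0; 0 0 -1.04 0.09 0 0 0; 0 0 -1.04 0.16 0 0 0; 0 0 -1.03 0.16 0 0 0; 0 0 -1.02 0.23 0 0 0; 0 0 -1.02 0.23 0 0 0; 0 0 -1 0.3 0 0 0; 0 0 -1 0.3 0 0 0; 0 0 0 0 0 0 0"

```text
t: 10.4
eef_pos: [0.5103, 0.2208, 0.2561]
tool_rot: [-0.001, 0.998, -0.059, 0.002]
contact_force: [8.4, 0.7, 1.7]
gripper_width: 0.089
```

Request:
move_arm --commands "0 0 -0.5 0.18 0 0 0; 0 0 -0.5 0.18 0 0 0; 0 0 -0.4 0.16 0 0 0; 0 0 -0.3 0.12 0 0 0; 0 0 0 0 0 0 0; 0 0 0 0 0 0 0"

```text
t: 10.9
eef_pos: [0.5121, 0.236, 0.2503]
tool_rot: [-0.001, 0.998, -0.06, 0.001]
contact_force: [8.6, 0.7, 3.1]
gripper_width: 0.091
```

```bash
python3 - <<'E'
from h import *
o=bot.get_obs();print(o['eef_pos'],o['contact_force'],o['torque'],o['gripper_width'],o['q'])
p=o['eef_pos']-np.array([.4635,-.1541,.0783]);a=p@YH;print('toward hinge,up',a,p[2],'along bar',p@XH)
print('angle',np.degrees(np.arctan2(.106+p[2],.28-a))-20.73,np.hypot(.106+p[2],.28-a))
E
```

```text
[0.51214265 0.23597677 0.25027523] [8.64523417 0.6863035  3.06534394] [-0.33016471 -1.53899621 -0.01920337] 0.09080214432950766 [-0.20549757  0.27231993 -0.41060751  1.73731157  0.1187523   1.15327346
 -2.34176228]
toward hinge,up 0.3931053315229854 0.17197522558138317 along bar 0.0014832150670771324
angle 91.41091463850363 0.3001050517001426
```

Request:
move_arm --commands "0 0 -0.15 0.06 0 0 0; 0 0 0 0 0 0 0; 0.4 0 0 0 0 0 0; 0.4 0 0 0 0 0 0; 0.4 0 0 0 0 0 0; 0.4 0 0 0 0 0 0; 0.4 0 0 -0.5 0 0 0; 0.4 0 0 -1 0 0 0; 0.4 0 0 -2 0 0 0; 0.4 0 0 -2 0 0 0; 0.4 0 0 -2 0 0 0; 0.4 0 0 0 0 0 0"

```text
t: 11.9
eef_pos: [0.5124, 0.2381, 0.3294]
tool_rot: [-0.002, 0.998, -0.06, 0.003]
contact_force: [0.1, 1.6, -0.6]
gripper_width: 0.403
```

```bash
python3 - <<'E'
from h import *
o=bot.get_obs();print(o['eef_pos'],o['contact_force'],o['gripper_width'],head(o))
s=snap('scene','s6');i=cv2.resize(s['img'],(800,600),interpolation=cv2.INTER_CUBIC)
cv2.imwrite('pics/c6.png',i[:,:,::-1])
E
```

```text
[0.5124492  0.23814455 0.32936277] [ 0.07895634  1.63205269 -0.56055091] 0.4029935918320071 -6.886619613526973
```

View pics/c6.png

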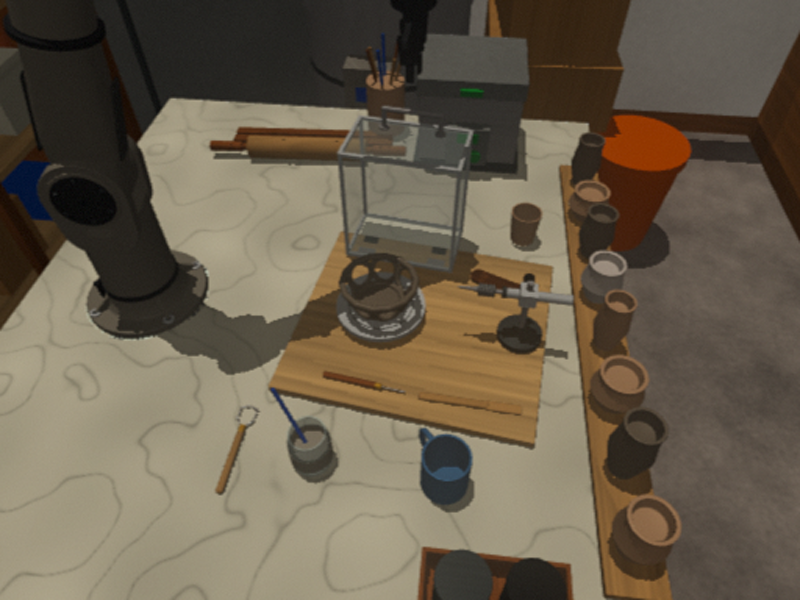

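Request:
move_arm --commands "0.5 0.8 1.1 0 0 0 0; 0.5 1.6 2.1 0 0 0 0; 0.5 1.7 2.3 0 0 0 0; 0.5 1.7 2.3 0 0 0 0; 0.5 1.7 2.3 0 0 0 0; 0.5 1.7 2.3 0 0 0 0; 0.5 1.7 2.3 0 0 0 0; 0.5 1.7 2.2 0 0 0 0; 0.5 1.7 2.2 0 0 0 0; 0.5 1.7 2.2 0 0 0 0; 0.5 1.7 2.2 0 0 0 0; 0.5 1.4 1.8 0 0 0 0"

```text
t: 12.95
eef_pos: [0.6703, -0.0398, 0.3232]
tool_rot: [0.0, 0.998, -0.061, -0.001]
contact_force: [0.1, 0.4, -0.4]
gripper_width: 0.496
```

Request:
move_arm --commands "0.5 0 0 2 0 0 -2; 0.5 0 0 2 0 0 -2; 0.5 0 0 2.5 0 0 0; 0.5 0 0 2.5 0 0 0; 0.5 0 0 2 0 0 0; 0.5 0 0 1 0 0 0; 0.5 0 0 0 0 0 0; 0.5 0 0 0 0 0 0"

```text
t: 13.62
eef_pos: [0.67, -0.0373, 0.2041]
tool_rot: [-0.0, 1.0, -0.025, -0.0]
contact_force: [-0.3, -0.1, 0.5]
gripper_width: 0.503
```

```bash
python3 - <<'E'
from h import *
c=snap('wrist','w7');o=c['o'];print(o['t'],o['eef_pos'],head(o),o['contact_force'],o['q'].round(2))
G=np.array([.6747,-.039,.132]);D=np.array([-.9987,.05,0])
print('grip,tip,mouth',wproj(c,np.array([G,G+.051*D,G-.027*D])).round(1).tolist())
i=c['img'];cv2.imwrite('pics/c7.png',cv2.resize(i[0:330,100:400],(545,600),interpolation=cv2.INTER_CUBIC)[:,:,::-1])
print('bowl rim',ray('s',418*.64,278*.64,.111),ray('s',341*.64,290*.64,.111))
E
```

```text
13.6167 [ 0.66997237 -0.03734159  0.20406128] -2.8876097135973122 [-0.26498826 -0.06245686  0.48300776] [ 0.14  0.48 -0.26  1.54  0.13  1.14 -1.76]
grip,tip,mouth [[259.7, 184.7], [259.6, 239.8], [259.7, 152.9]]
bowl rim [ 0.55177748 -0.00584824  0.111     ] [ 0.41803566 -0.05105033  0.111     ]
```

View pics/c7.png

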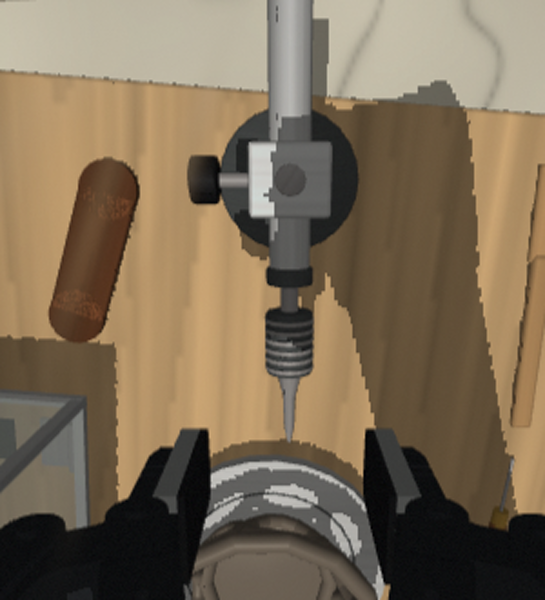

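Request:
move_arm --commands "0.5 0.2 0.1 1.5 0 0 0; 0.5 0 0 2 0 0 0; 0.5 0 0 2 0 0 0; 0.5 0 0 2 0 0 0; 0.5 0 0 1.5 0 0 0; 0.5 0 0 1 0 0 0; 0.5 0 0 0.6 0 0 0; 0.5 0 0 0.4 0 0 0; 0.5 0 0 0 0 0 0"

```text
t: 14.42
eef_pos: [0.6723, -0.0384, 0.0943]
tool_rot: [-0.0, 1.0, -0.025, 0.0]
contact_force: [-0.1, -0.1, 0.6]
gripper_width: 0.495
```

Request:
move_arm --commands "0.5 0 0 0.4 0 0 0; 0.5 0 0 0.4 0 0 0; 0.5 0 0 0.3 0 0 0; 0.5 0 0 0 0 0 0"

```text
t: 14.75
eef_pos: [0.6716, -0.0385, 0.0825]
tool_rot: [0.0, 1.0, -0.025, -0.0]
contact_force: [-0.6, -0.5, 0.3]
gripper_width: 0.5
```

Request:
move_arm --commands "0 0 0 0 0 0 0; 0 0 0 0 0 0 0; 0 0 0 0 0 0 0; 0 0 0 0 0 0 0; 0 0 0 0 0 0 0; 0 0 0 0 0 0 0" --force 70

```text
t: 15.25
eef_pos: [0.6721, -0.0385, 0.0834]
tool_rot: [0.0, 1.0, -0.025, 0.0]
contact_force: [-1.0, -1.2, 3.0]
gripper_width: 0.23
```

```bash
python3 - <<'E'
from h import *
c=snap('wrist','w8');o=c['o'];print(o['eef_pos'],o['contact_force'],o['torque'],o['gripper_width'])
E
```

```text
[ 0.67212798 -0.03852138  0.08341284] [-1.0302257  -1.19107     2.98149055] [-0.0438934   0.32477058 -0.03159119] 0.23022042914965787
```

Request:
move_arm --commands "0 -0.5 0 0 0 0 0; 0 -0.8 0 0 0 0 0; 0 -0.8 0 0 0 0 0; 0 -0.8 0 0 0 0 0; 0 -0.8 0 0 0 0 0; 0 -0.8 0 0 0 0 0; 0 -0.8 0 0 0 0 0; 0 -0.7 0 0 0 0 0; 0 -0.6 0 0 0 0 0; 0 -0.4 0 0 0 0 0; 0 0 0 0 0 0 0; 0 0 0 0 0 0 0"

```text
t: 16.3
eef_pos: [0.6024, -0.0349, 0.0834]
tool_rot: [-0.0, 1.0, -0.025, 0.001]
contact_force: [6.5, -1.1, -0.4]
gripper_width: 0.227
```

```bash
python3 - <<'E'
from h import *
c=snap('wrist','w9');o=c['o'];print(o['eef_pos'],o['contact_force'],o['torque'],o['gripper_width'],(o['eef_pos']-np.array([.6721,-.0385,.0834]))@[-.9987,.05,0])
M=np.array([.6975,-.0398,.132]);D=np.array([-.9987,.05,0]);
print(wproj(c,np.array([M,M+.01*D,M+.02*D,M-.01*D])).round(1).tolist())
s=snap('scene','s9');t=snap('top','t9')
i=c['img'][40:200,190:330];i=cv2.resize(i,(525,600),interpolation=cv2.INTER_CUBIC)
j=cv2.resize(s['img'][165:215,285:340],(275,250),interpolation=cv2.INTER_CUBIC);k=cv2.resize(t['img'][85:155,225:280],(275,350),interpolation=cv2.INTER_CUBIC)
cv2.imwrite('pics/c9.png',np.hstack([i,np.vstack([j,k])])[:,:,::-1])
E
```

```text
[ 0.60236067 -0.03494957  0.08341402] [ 6.5236245  -1.12898821 -0.36651092] [-0.18805971 -1.36353506 -0.03861501] 0.22709002955053353 0.06982619230961724
[[258.8, 41.6], [258.8, 69.2], [258.8, 95.6], [258.9, 12.6]]
```

View pics/c9.png

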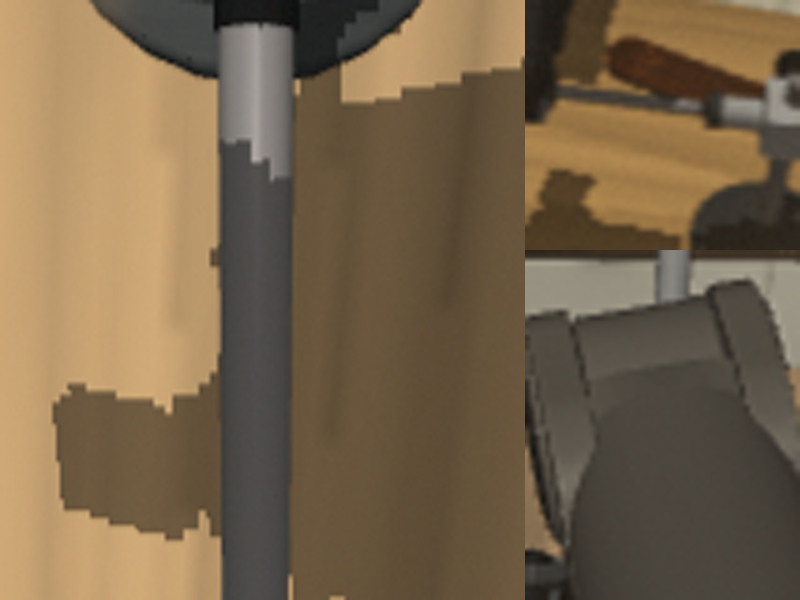

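```bash
python3 - <<'E'
import cv2
g=cv2.imread('pics/w9.png',0)
for r in range(14,56): print(r,' '.join('%3d'%v for v in g[r,226:292:2]))
E
```

```text
14  76  76  72  49  53  53  56  56  60  61  63  63  64  66  69  70  70  69  66  64  64  62  60  59  57  53  51  49  45  34  34  62  61
15  75  74  73  47  51  53  54  57  59  62  63  65  65  66  69  70  72  69  66  66  63  62  60  59  57  54  50  48  45  37  36  62  61
16  74  74  64  48  51  53  55  56  59  60  63  65  65  67  67  70  71  69  67  67  64  62  59  59  58  54  51  48  44  35  35  60  61
17  74  73  60  47  52  52  55  56  59  60  62  64  66  68  69  71  71  69  68  67  64  62  62  59  56  53  51  48  44  35  34  61  62
18  76  74  62  46  52  52  55  57  60  61  62  64  67  67  69  71  72  70  69  66  65  64  60  57  56  54  50  46  43  35  34  62  62
19  78  76  70  48  51  52  54  57  59  62  63  64  67  67  70  72  73  72  69  68  65  64  61  58  55  52  50  47  42  34  35  63  63
20  77  76  73  47  51  53  55  56  43  62  63  65  68  68  70  73  74  72  69  66  65  63  61  58  55  53  49  46  42  35  35  62  61
21  76  75  72  46  52  52  57  55  34  63  64  66  68  69  70  72  74  72  69  68  65  62  60  58  55  52  49  46  42  33  31  61  62
22  75  73  69  45  
[... 3869 characters left out ...]
2  57  64  64  59  53  38
51  59  54  60  65  69  70  70  70  70  70  70  83 113 127 135 146 158 139 129 117 100  45  34  31  33  33  33  64  61  58  53  45  59
52 142  37  51  59  65  67  69  69  70  70  70  82 113 127 135 147 159 137 130 118 100  45  34  32  34  34  32  62  58  53  45  36 140
53 166  82  36  50  59  65  71  71  71  70  69  82 114 127 135 147 159 138 130 118  99  46  32  33  34  33  33  58  53  42  32 109 160
54 168 151  55  33  46  57  65  70  72  71  71  82 113 127 135 146 160 139 129 118  99  46  33  33  35  33  31  52  39  30  82 148 160
55 168 168 143  54  34  43  57  47  68  69  70  81 114 126 135 147 159 137 131 118  99  46  33  33  32  30  27  38  25  80 141 157 160
```

Request:
move_arm --commands "0 0 0 0 0 0 0; 0 0 0 0 0 0 0; 0 0 0 0 0 0 0; 0 0 0 0 0 0 0; 0 0 0 0 0 0 0; 0 0 0 0 0 0 0; 0 0 0 0 0 0 0; 0 0 0 0 0 0 0; 0 0 0 0 0 0 0; 0 0 0 0 0 0 0; 0 0 0 0 0 0 0; 0 0 0 0 0 0 0"

```text
t: 17.45
eef_pos: [0.6027, -0.035, 0.0834]
tool_rot: [-0.0, 1.0, -0.025, 0.001]
contact_force: [7.6, -0.8, -0.4]
gripper_width: 0.228
```

```bash
python3 - <<'E'
from h import *
c=snap('wrist','w10');g=cv2.cvtColor(c['img'],cv2.COLOR_RGB2GRAY);print(g[30:50,258])
s=snap('scene','s10');cv2.imwrite('pics/c10.png',cv2.resize(s['img'],(800,600),interpolation=cv2.INTER_CUBIC)[:,:,::-1])
E
```

```text
[ 71  63  43  28  31  31  28  26  26  27  26  27  28  28  27  27 104 149
 159 159]
```

View pics/c10.png

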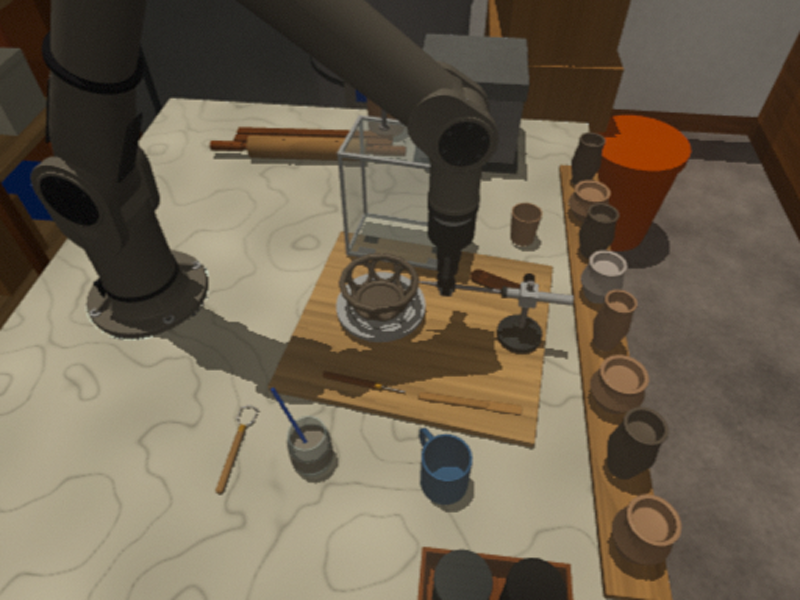

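```bash
python3 -c "
from station import bot
print(bot.hand_in())"
```

```text
the job is handed in; nothing more can be done
None
```

I lifted the hood by its bar, swung it over to its stop and let go. I then drew the pointer out to its ring mark and handed in at about 17.6 s with the gripper still holding it.

**Last checks**
- **Hood:** the arc of the handle put it at about 91.4° just before the last 1.5 mm of travel. The pictures after release and at the end show it standing open with the gripper clear of it.
- **Pointer:** it was drawn 69.8 mm by the arm's reading. About 3.9 mm of the 8 mm ring shows in front of the barrel's mouth, where 4 mm is right. The force was 6.5 N, close to the 6.6 N given for the mark. After a further second the ring edge stood on the same pixel row, while the force read 7.6 N.
- **Surroundings:** the bowl, tools and pots look undisturbed in the final picture.

**What disagreed**
- **Fingertips:** they were about 38 mm behind the reported TCP. The first closing on the bar therefore missed it from above. I found the offset by a light touch on the bar (about 7 N) and used it for both grasps.
- **Contact:** while lowering for the second grasp, the gripper met the hood with about 27 N, below the 40 N limit. I backed off at once; what it touched was not identified, but most likely a finger knuckle on the hood's top edge.

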